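Tamp the seal on a paperweight

TASK

Assemble the paperweight at the packing counter: set the thick wooden body down flat between the jig's four dowels, then the thin cork disc squarely on it, then the wooden top disc on that with its paper seal facing up, letting go of each. Then lift the spring tamper from its stand and finish while still holding it: upright, its small foot wholly inside the round paper seal, pressing gently so that the plunger is about half way in and never hard against its stop. The program ends in that hold, without letting go, and the other goods on the table stay where they are.

Things in the scene. Friction and masses are not known exactly. Their poses are not given: they have to be found in the camera images.
- jig: fixed plywood board 100 x 100 x 12 mm with four upright wooden dowels; origin at the centre of its underside, z up, x, y along its sides. Dowels 12 mm thick at x, y = +-24.75 mm, straight to 40 and tapered to 46 mm above the board. 54 mm parts have 2 mm play; gaps between dowels, centred on the jig's x and y axes, are 37 mm wide and admit fingers. Yaw within 20 deg.
- pocket (a point): centre of the jig's pocket floor, on the board's top face, 12 mm above the table; axes as the jig's
- drum: body of the paperweight, a solid wooden drum, 54 mm in diameter, 26 mm tall, with a dark line round its middle, about 120 g; origin at the centre of its underside, z its axis, up. It stands alone on the table to the robot's left; the three round parts change places from run to run.
- spacer: the spacer, a plain cork disc, 54 mm in diameter, 8 mm thick, 15 g; origin at the centre of its underside, z its axis, up; lies flat on the table
- topdisc: the top disc, a pale wooden disc, 54 mm in diameter, 12 mm thick, 40 g, with a round paper seal on its upper face off to one side; origin at the centre of its underside, z up towards the seal; lies flat on the table, seal up
- seal (a point): centre of the paper seal (18 mm in diameter, dark rim) on the top disc's upper face: 10 mm from the disc's axis along the disc's own x, 12 mm above its underside
- stand: tamper stand fixed to the table to the robot's right: square wooden block 76 x 76 x 30 mm with a 20 mm hole through its middle; origin at the centre of its underside (on the table)
- tamper: spring tamper, 150 g: brass flange 40 mm in diameter, 5 mm thick, above it a square dark wooden grip 24 x 24 mm from 5 to 60 mm above the flange's underside. Origin at the centre of the flange's underside, z up the grip, x, y square to its faces. Stands upright, flange on the stand's top (30 mm up), plunger hanging free in the hole; yaw as the stand's, within 23 deg.
- plunger (a joint): how far the tamper's spring plunger is pressed in, m: 0 out, 0.012 at its stop. Spring 400 N/m with 1.2 N preload: about 3.6 N half way (0.006), 6 N at the stop. Out, its foot is 22 mm below the tamper's origin.
- foot (a point): centre of the flat underside of the plunger's round black rubber foot (10 mm in diameter), on the tamper's axis; 22 mm below the flange's underside while the plunger is out
- tin: bystander: closed metal tin, 60 mm in diameter, 50 mm tall; origin under its centre
- cardbox: bystander: flat cardboard box 95 x 65 x 22 mm; origin under its centre
- candle: bystander: glass jar with a steel lid, 68 mm in diameter, 80 mm tall; origin under its centre
- woodbox: bystander: small wooden box 74 x 54 x 40 mm; origin under its centre
- spool: bystander: small wooden thread spool, 34 mm in diameter, 32 mm tall; origin under its centre; stands in the middle of the left half
- teabox: bystander: small cardboard box 60 x 45 x 50 mm; origin under its centre
Things that resemble listed ones, but are neither listed nor needed, are in the scene too. Of the things shaped like the topdisc, the wooden one is meant.

How it is judged:
By the outcome, as a careful person would: the job done as asked, in the order asked, and still so for the second after the job is handed in, while the arm keeps its last pose, push and grip.
It also fails if it takes over 72 s, if anything falls off the work surface, if the arm or the gripper's body presses on something with over 40 N, if the wrist force passes 120 N, or if a joint passes its speed limit or range.

ROBOT

A 6-joint arm with a two-finger parallel gripper is mounted at the origin on the work surface. World frame = base frame: x ahead of the robot, y to its left, z up, the work surface at z = 0. Lengths are in mm, angles in rad, forces in N, time in s.
With the tool pointing down it reaches from about 275 to 1000 mm from the base axis. Payload 8.4 kg.
Tool frame: the origin (TCP) lies at the very end of the fingers, on their centre line; the grasp point (between the pads) lies 19 mm behind it; z points along the fingers, y is the direction in which the jaws open and shut (so a half turn about z gives the same grasp; the last joint's range is limited). The gripper opens to 85 mm and grips with 20 to 120 N. Pads are 22 mm wide; open, the fingers measure 114 mm over their backs; the gripper's body (76 mm by 85 mm) begins 54 mm behind the grasp point. The pads swing forward as they close: fully open they stand 13 mm farther back than shut.
Start: joints at [1.311, 0.353, 1.633, -0, 1.155, -0.002], TCP at [159.345, 604.349, 231.281] pointing down, gripper open.
Joint ranges: [-2.63, 2.63], [-0.92, 2.1], [0.06, 2.66], [-1.3, 4.44], [0, 2.69], [-3.02, 3.02]. Speed limits (rad/s): [2.22, 2.22, 2.79, 3.14, 3.14, 3.14].

INTERFACE

Orientations are given as [roll, pitch, yaw] about the fixed x, y, z axes, in that order (R = Rz(yaw) Ry(pitch) Rx(roll)).
In Python, from rig import r, vision gives the robot as it stands.
- The arm moves only by the tool move_arm, never from a script. Its argument "series" is text: rows parted by semicolons, each of 7 numbers parted by spaces: the closure, from -1 (fully open) to 1 (shut), then the shift along the tool's x, y, z in units of 40 mm (1.0 is 40 mm), then the turn, a rotation vector about the tool's x, y, z in degrees. In form: grip tx ty tz ax ay az; .... A call has 1 to 20 rows; each row shifts and turns the pose as measured when the row begins, along the tool's axes as they then stand; what a row does not reach is not made up. A row lasts 1/8 s, in which the tool goes at most 62.5 mm and 10.7 degrees, less where a joint would pass 70% of its speed; a pose out of reach is approached as far as the arm can. A call is refused whole if a number of a shift passes 1 or a number of a turn 10.7, either way. A call with a gripper value outside its range is refused whole. The fingers move at their own pace and stop on an object; "grip_force" is the grip in N (left out, the last holds). Time passes only in rows, so rows that do not move let the fingers close. It gives the time, the measured TCP pose, the force and the opening at its end, in the units of the state.
- r.sense(): the state, without advancing time (a new reading comes with each control period).
- vision.grab_frame(name): name is "scene" or "top" or "wrist"; returns the picture (420x560x3 uint8, red, green, blue); there is no depth.
- vision.camera_params(name): a dict with "fx", "fy", "cx", "cy" (pixels), "position" and "rotation" of the camera in the world. Camera axes: x right, y up, looking along -z (the intrinsics and any distortion apply to the point x, -y, -z); pixel columns grow to the right and rows downward; lengths in mm; the calibration is good to about 2 mm. A picture is of the moment at which its call begins: read the wrist's pose just before it. camera_params takes no time and is no camera call; for the wrist camera it gives the pose at the moment of the call.
- r.sign_off(): hands the job in, once; it reports no verdict.
The state is a dict: "clock": time; "qpos": joint angles; "qvel": joint speeds; "joint_efforts": joint torques, N m; "eef_pos": TCP position; "tcp_rot": TCP orientation; "contact_force": force on the tool from outside, world axes, zero at the start; "wrist_torque": the same for the moment, N m; "opening": opening from 0.0 (shut) to 1.0 (fully open).
Only numpy, scipy, OpenCV 4.12 (cv2) and the standard library are available. Lean on these libraries where they do the work, as an engineer would, in place of code of your own. Each camera call takes 0.05 s, during which the arm holds its last target. There are 200 camera calls.

## Working session

There is one attempt and no reset: what is moved stays moved. The work goes in short steps, Python scripts to look and compute and a tool call to move; the robot and the scene stay as the last step left them, time stands still between calls to the robot, and variables do not carry over. Pictures are saved under pics/ and viewed, about 8 in all and at most 12, crops included, and the job is handed in when it is done.

Besides the shell and the picture viewer there is one more tool, called after "Call:" as a command line: name --argument value ..., lists and objects as JSON in quotes. move_arm: Moves the arm, as the interface text tells. Its arguments: {"type":"object","properties":{"series":{"type":"string"},"grip_force":{"type":"number"}},"required":["series"]}

```bash
ls; mkdir -p pics
cat > h.py <<'E'
from rig import r, vision
import numpy as np, cv2
def grab(n):
    p=vision.camera_params(n); return vision.grab_frame(n),p
def ray(p,u,v):
    d=np.array([(u-p['cx'])/p['fx'],-(v-p['cy'])/p['fy'],-1.0]); R=np.array(p['rotation']).reshape(3,3)
    return np.array(p['position'],float),R@d
def onz(p,u,v,z):
    o,d=ray(p,u,v); return o+d*(z-o[2])/d[2]
def proj(p,X):
    R=np.array(p['rotation']).reshape(3,3); c=R.T@(np.array(X,float)-p['position'])
    return p['cx']+p['fx']*c[0]/-c[2], p['cy']+p['fy']*-c[1]/-c[2]
def tri(p1,a,p2,b):
    o1,d1=ray(p1,*a);o2,d2=ray(p2,*b);d1/=np.linalg.norm(d1);d2/=np.linalg.norm(d2)
    t=np.linalg.lstsq(np.c_[d1,-d2],o2-o1,rcond=None)[0]
    A=o1+t[0]*d1;B=o2+t[1]*d2; return (A+B)/2,np.linalg.norm(A-B)
def save(n,im): cv2.imwrite('pics/'+n,cv2.cvtColor(im,cv2.COLOR_RGB2BGR))
E
python3 - <<'E'
from h import *
print(r.sense())
for n in('top','scene','wrist'):
    im,p=grab(n);save(n+'0.png',im);print(n,p)
E
```

```text
pics
{'clock': 0.0, 'qpos': array([ 1.31058724e+00,  3.53653423e-01,  1.63416083e+00, -2.52393254e-05,
        1.15514776e+00, -2.40720723e-03]), 'qvel': array([ 0.00033918, -0.00020715, -0.00084114, -0.00036638,  0.00181402,
        0.00053926]), 'joint_efforts': array([ 8.87603983e-05, -6.05252910e+01, -3.42074561e+01,  9.60874763e-05,
        9.48467787e-03,  2.55193788e-05]), 'eef_pos': array([159.23721281, 603.88370822, 230.54694142]), 'tcp_rot': array([-3.14022324e+00,  1.97799408e-05,  2.88380100e+00]), 'contact_force': array([-0.1229047 ,  0.08129913,  0.25111574]), 'wrist_torque': array([-0.0040127 , -0.02623252, -0.00914474]), 'opening': 0.9982652929365997}
top {'fx': 440.549351079283, 'fy': 440.549351079283, 'cx': 279.24477563052693, 'cy': 206.64416064078867, 'position': array([ 340.29176469,   15.59934026, 1100.04072897]), 'rotation': array([ 0.20520784, -0.00363001, -1.59507592])}
scene {'fx': 434.93960377443216, 'fy': 434.93960377443216, 'cx': 274.9755505669843, 'cy': 203.7990598962115, 'position': array([1338.10913995,  312.23335316,  597.45307   ]), 'rotation': array([1.01413675, 0.02319709, 1.90997588])}
wrist {'fx': 294.59892107089456, 'fy': 294.59892107089456, 'cx': 284.394733398601, 'cy': 206.98705687831333, 'position': array([ 88.63966964, 622.42706265, 373.61125414]), 'rotation': array([-2.91538462e-01,  7.40091041e-04,  1.31370711e+00])}
```

```bash
ls -la; python3 -c "
import cv2
a=cv2.imread('pics/top0.png');print(a.shape)"
```

```text
total 16
drwxr-xr-x  3 agent agent 4096 Dec  5 06:07 .
drwxr-xr-x 23 root  root  4096 Dec  5 06:07 ..
-rw-r--r--  1 agent agent  819 Dec  5 06:07 h.py
drwxr-xr-x  2 agent agent 4096 Dec  5 06:08 pics
(420, 560, 3)
```

View pics/top0.png

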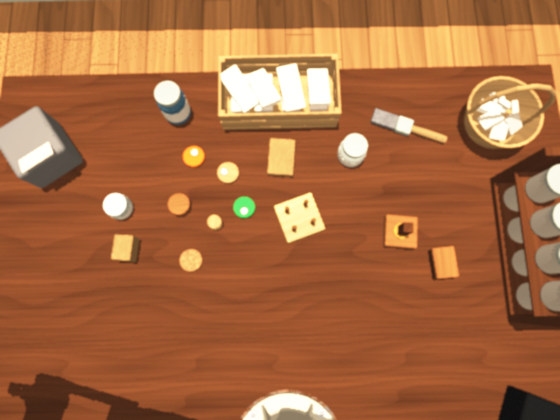

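View pics/scene0.png

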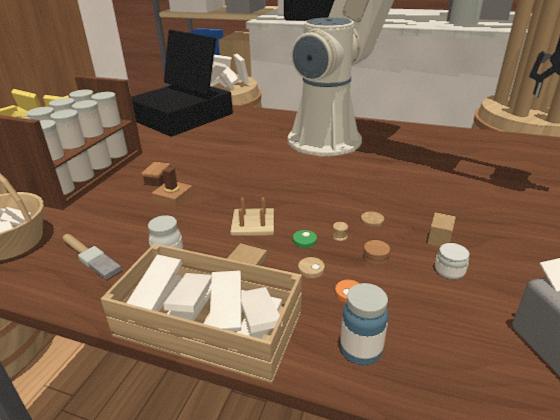

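The top view shows the jig at (299,217), the stand with the tamper at (402,230) and the spool at (214,222). There are five round parts:
- Brown drum at (179,204)
- Cork-coloured disc at (190,260)
- Pale disc at (228,172)
- Orange disc at (193,156)
- Green disc at (244,207)

The scene view shows the same parts: drum (376,250), cork (372,218), pale disc (311,267), orange (348,291) and green (305,238). Next I'll triangulate them and view one enlarged crop to confirm which is which.

```bash
sed -i "s/np.array(p\['rotation'\]).reshape(3,3)/Rot(p)/; s/^def grab/from scipy.spatial.transform import Rotation\ndef Rot(p): return Rotation.from_euler('xyz',p['rotation']).as_matrix()\ndef grab/" h.py
python3 - <<'E'
from h import *
T=cv2.imread('pics/top0.png');S=cv2.imread('pics/scene0.png')
pt=vision.camera_params('top');ps=vision.camera_params('scene')
pairs=dict(drum=((179,204),(376,247)),cork=((190,260),(372,218)),pale=((228,172),(311,267)),orange=((193,156),(348,290)),green=((244,207),(305,238)),spool=((214,221),(341,227)))
for k,(a,b) in pairs.items():
    X,e=tri(pt,a,ps,b);print(k,X.round(),round(e,1))
print('jig',onz(pt,299,217,12),'stand',onz(pt,401,232,30))
h=cv2.resize(T[130:290,90:450],None,fx=2.2,fy=2.2,interpolation=3)
s=cv2.resize(S[150:310,140:480],(h.shape[1],352*792//748),interpolation=3)[:240]
cv2.imwrite('pics/c1.png',h)
W=cv2.imread('pics/wrist0.png');s=cv2.resize(S[160:310,130:480],None,fx=1.1,fy=1.1)
cv2.imwrite('pics/c2.png',W)
c=np.zeros((600,792,3),np.uint8);c[:352]=h;sc=cv2.resize(S[195:305,220:400],(405,248),interpolation=3);c[352:,:405]=sc;c[352:,405:]=cv2.resize(W,(387,248));cv2.imwrite('pics/c3.png',c)
E
```

```text
drum [576. 257.  26.] 1.4
cork [438. 230.   7.] 0.4
pale [661. 137.   8.] 2.4
orange [706. 225.  10.] 1.6
green [568.  97.   8.] 3.1
spool [530. 170.  29.] 3.8
jig [538.87513052 -42.79056883  12.        ] stand [ 492.28111225 -290.86227262   30.        ]
```

View pics/c3.png

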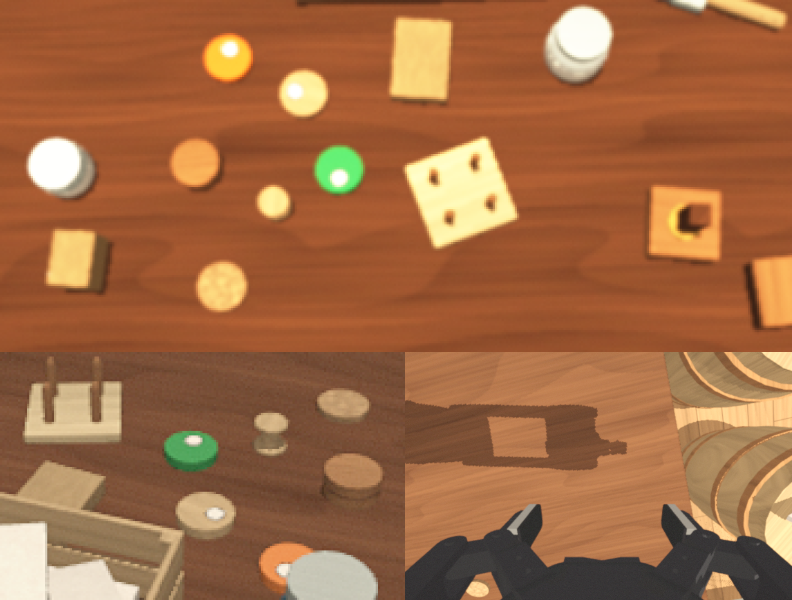

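The pale wooden disc with the white seal (top 228,172) is the topdisc. The orange (193,156) and green (244,207) ones are painted decoys. The cork disc (190,260) is speckled with no seal. The drum (179,204) stands tall and brown, with a dark line. Next I'll get the jig and stand yaw and plan the first hover.

```bash
cat >> h.py <<'E'
def plan(tgt,yaw,step=38.,n=None):
    s=r.sense();p=np.array(s['eef_pos']);y0=s['tcp_rot'][2];e=Rotation.from_euler('xyz',s['tcp_rot'])
    D=np.array(tgt,float)-p;dy=(yaw-y0+np.pi)%(2*np.pi)-np.pi
    n=n or int(max(np.ceil(np.linalg.norm(D)/step),np.ceil(abs(np.degrees(dy))/10),1))
    print('from',p.round(1),s['tcp_rot'].round(3),'F',s['contact_force'].round(1),'open',round(s['opening'],3),'t',round(s['clock'],2))
    out=[]
    for i in range(n):
        R=Rotation.from_euler('xyz',[np.pi,0,y0+dy*i/n]); t=R.inv().apply(D/n)/40
        out.append('%.2f %.2f %.2f 0 0 %.1f'%(*t,-np.degrees(dy)/n))
    print(n,'rows:','; '.join(out))
E
python3 - <<'E'
from h import *
T=cv2.imread('pics/top0.png');pt=vision.camera_params('top')
hsv=cv2.cvtColor(T,cv2.COLOR_BGR2HSV)
def rect(box,m,z,name):
    x0,y0,x1,y1=box;M=np.zeros(m.shape,np.uint8);M[y0:y1,x0:x1]=m[y0:y1,x0:x1]
    c=max(cv2.findContours(M,0,1)[0],key=cv2.contourArea)
    b=cv2.boxPoints(cv2.minAreaRect(c)); P=np.array([onz(pt,u,v,z)[:2] for u,v in b])
    e=P[1]-P[0];e2=P[2]-P[1];print(name,P.mean(0).round(1),np.linalg.norm(e).round(1),np.linalg.norm(e2).round(1),'yaw',np.degrees(np.arctan2(e[1],e[0])).round(1)%90)
rect((265,185,335,250),((hsv[...,1]<140)&(hsv[...,2]>150)).astype(np.uint8),12,'jig')
print(hsv[225,390],hsv[245,395],hsv[250,370], hsv[217,299])
rect((375,205,425,255),((hsv[...,2]>140)).astype(np.uint8),30,'stand')
plan((576,257,150),1.908)
E
```

```text
jig [539.5 -43.1] 103.1 101.4 yaw 19.599999999999994
[ 16 165 248] [ 14 174 239] [ 10 178 156] [ 27  77 255]
stand [ 499.3 -287.7] 121.9 122.0 yaw 88.7
from [159.2 604.  230.7] [-3.141  0.     2.884] F [ 0.5  0.  -0.3] open 1.001 t 0.15
15 rows: -0.82 -0.38 0.13 0 0 3.7; -0.84 -0.33 0.13 0 0 3.7; -0.86 -0.27 0.13 0 0 3.7; -0.88 -0.22 0.13 0 0 3.7; -0.89 -0.16 0.13 0 0 3.7; -0.90 -0.10 0.13 0 0 3.7; -0.90 -0.04 0.13 0 0 3.7; -0.90 0.02 0.13 0 0 3.7; -0.90 0.08 0.13 0 0 3.7; -0.89 0.13 0.13 0 0 3.7; -0.88 0.19 0.13 0 0 3.7; -0.87 0.25 0.13 0 0 3.7; -0.85 0.30 0.13 0 0 3.7; -0.83 0.36 0.13 0 0 3.7; -0.80 0.41 0.13 0 0 3.7
```

Call:
move_arm --series "-1 -0.82 -0.38 0.13 0 0 3.7; -1 -0.84 -0.33 0.13 0 0 3.7; -1 -0.86 -0.27 0.13 0 0 3.7; -1 -0.88 -0.22 0.13 0 0 3.7; -1 -0.89 -0.16 0.13 0 0 3.7; -1 -0.9 -0.1 0.13 0 0 3.7; -1 -0.9 -0.04 0.13 0 0 3.7; -1 -0.9 0.02 0.13 0 0 3.7; -1 -0.9 0.08 0.13 0 0 3.7; -1 -0.89 0.13 0.13 0 0 3.7; -1 -0.88 0.19 0.13 0 0 3.7; -1 -0.87 0.25 0.13 0 0 3.7; -1 -0.85 0.3 0.13 0 0 3.7; -1 -0.83 0.36 0.13 0 0 3.7; -1 -0.8 0.41 0.13 0 0 3.7; -1 0 0 0 0 0 0"

```text
clock: 2.15
eef_pos: [582.9, 240.7, 146.8]
tcp_rot: [-3.137, 0.002, 1.885]
contact_force: [0.1, 0.3, -0.0]
opening: 1.003
```

Run:
```python
from h import *
plan((576,257,150),1.913)
im,p=grab('wrist');save('w1.png',im)
print(proj(p,(576,257,26)),p['position'],p['rotation'])
```

```text
from [582.9 240.7 146.8] [-3.137e+00  2.000e-03  1.885e+00] F [ 0.1  0.3 -0. ] open 1.003 t 2.15
1 rows: 0.44 -0.04 -0.08 0 0 -1.6
(np.float64(283.23757089542124), np.float64(181.62200299082093)) [560.89885109 310.37428603 289.59236605] [-0.29314226  0.0041541   0.31447733]
```

View pics/w1.png

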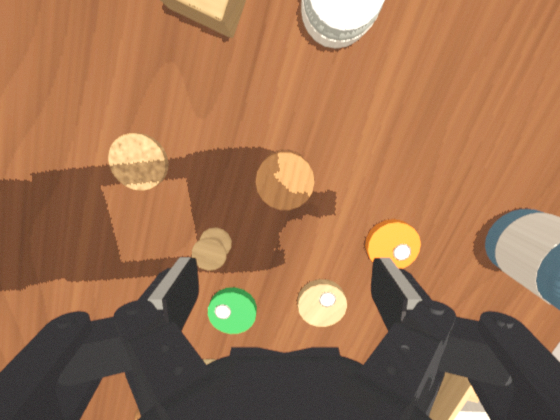

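The wrist view shows the drum's top at (285,181), against a predicted (283,182). Cork is at (138,162), the pale sealed disc at (322,305) and the decoys at (232,312) and (394,245). Next I'll align over the drum and descend.

Run:
```python
from h import *
p=vision.camera_params('wrist')
for k,u,v,z in(('drum',285,181,26),('cork',138,162,8),('pale',322,305,12)): print(k,onz(p,u,v,z).round(1))
plan((577.5,257,60),1.913)
```

```text
drum [576.3 258.8  26. ]
cork [438. 229.   8.]
pale [658.6 137.6  12. ]
from [581.9 241.5 146.9] [-3.136e+00  2.000e-03  1.886e+00] F [-0.7  1.1 -0.6] open 0.996 t 2.2
3 rows: 0.13 0.01 0.72 0 0 -0.5; 0.13 0.01 0.72 0 0 -0.5; 0.13 0.01 0.72 0 0 -0.5
```

Call:
move_arm --series "-0.55 0.22 0.01 0.5 0 0 -0.8; -0.55 0.22 0.01 0.7 0 0 -0.8; -0.55 0 0 0.9 0 0 0; -0.55 0 0 0 0 0 0" --grip_force 30

```text
clock: 2.7
eef_pos: [572.0, 262.7, 57.9]
tcp_rot: [-3.134, 0.001, 1.922]
contact_force: [0.5, 0.6, 0.3]
opening: 0.776
```

Run:
```python
from h import *
plan((576.5,258,1),1.913)
im,p=grab('wrist');save('w2.png',im)
h=cv2.cvtColor(im,cv2.COLOR_RGB2HSV);print(proj(p,(576.5,258,26)))
```

```text
from [572.  262.7  57.9] [-3.134e+00  1.000e-03  1.922e+00] F [0.5 0.6 0.3] open 0.776 t 2.7
2 rows: -0.07 0.03 0.71 0 0 0.3; -0.07 0.03 0.71 0 0 0.3
(np.float64(288.6869537083346), np.float64(246.13037316581176))
```

View pics/w2.png

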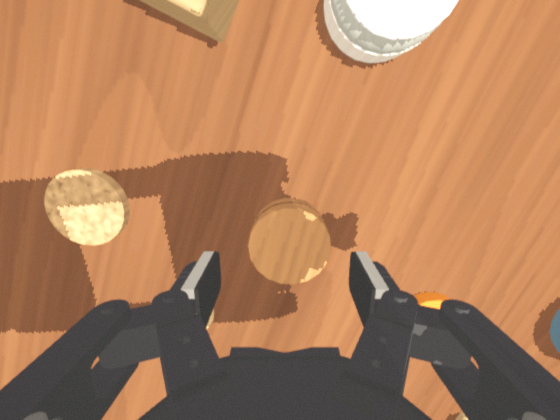

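The drum's face is centred at (289.5,243), about 1.5 mm further along tool x than predicted. I'll correct for that, descend and grip.

Call:
move_arm --series "-0.55 -0.05 0.04 0.6 -0.4 0 0.5; -0.55 -0.05 0.02 0.6 0 0 0; -0.55 0 0 0.2 0 0 0; -0.55 0 0 0 0 0 0"

```text
clock: 3.25
eef_pos: [579.4, 264.2, 8.0]
tcp_rot: [3.131, -0.001, 1.917]
contact_force: [-0.7, 0.4, 0.0]
opening: 0.778
```

Run:
```python
from h import *
plan((576.2,259.3,1),1.913)
```

```text
from [579.4 264.2   8. ] [ 3.131e+00 -1.000e-03  1.917e+00] F [-0.7  0.4  0. ] open 0.778 t 3.25
1 rows: -0.09 -0.12 0.18 0 0 0.2
```

Call:
move_arm --series "-0.55 -0.09 -0.12 0.15 0.5 0 0; -0.55 0 0 0 0 0 0; -0.55 0 0 0 0 0 0"

```text
clock: 3.62
eef_pos: [577.2, 259.6, 4.2]
tcp_rot: [3.137, -0.001, 1.917]
contact_force: [-0.5, -0.1, 0.2]
opening: 0.778
```

Run:
```python
from h import *
plan((576.2,259.3,1),1.913)
im,p=grab('wrist');save('w3.png',im)
plan((576.2,259.3,1),1.913)
```

```text
from [577.2 259.6   4.2] [ 3.137e+00 -1.000e-03  1.917e+00] F [-0.5 -0.1  0.2] open 0.778 t 3.62
1 rows: 0.00 -0.03 0.08 0 0 0.2
from [577.1 259.6   4.1] [ 3.137e+00 -1.000e-03  1.917e+00] F [ 0.1 -0.7  0.1] open 0.776 t 3.67
1 rows: 0.00 -0.02 0.08 0 0 0.2
```

Call:
move_arm --series "-0.55 0 -0.02 0.08 0 0 0; 0.3 0 0 0 0 0 0; 0.3 0 0 0 0 0 0; 0.3 0 0 0 0 0 0; 0.3 0 0 0 0 0 0"

```text
clock: 4.3
eef_pos: [576.6, 259.4, 1.1]
tcp_rot: [3.137, -0.001, 1.917]
contact_force: [0.7, 0.3, 0.6]
opening: 0.621
```

Run:
```python
from h import *
plan((539.5,-43,150),1.913)
```

```text
from [576.6 259.4   1.1] [ 3.137e+00 -1.000e-03  1.917e+00] F [0.7 0.3 0.6] open 0.621 t 4.3
9 rows: -0.76 -0.38 -0.41 0 0 0.0; -0.76 -0.38 -0.41 0 0 0.0; -0.76 -0.38 -0.41 0 0 0.0; -0.76 -0.38 -0.41 0 0 0.0; -0.76 -0.38 -0.41 0 0 0.0; -0.76 -0.38 -0.41 0 0 0.0; -0.76 -0.38 -0.41 0 0 0.0; -0.76 -0.38 -0.41 0 0 0.0; -0.76 -0.38 -0.41 0 0 0.0
```

Call:
move_arm --series "0.3 0 0 -0.6 0 0 0; 0.3 0 0 -0.9 0 0 0; 0.3 -0.5 -0.25 -0.8 0 0 0; 0.3 -0.8 -0.4 -0.6 0 0 0; 0.3 -0.9 -0.45 -0.4 0 0 0; 0.3 -0.9 -0.45 -0.2 0 0 0; 0.3 -0.9 -0.45 -0.1 0 0 0; 0.3 -0.9 -0.45 0 0 0 0; 0.3 -0.9 -0.45 0 0 0 0; 0.3 -0.8 -0.4 0 0 0 0; 0.3 -0.5 -0.25 0 0 0 0; 0.3 -0.2 -0.1 0 0 0 0; 0.3 0 0 0 0 0 0; 0.3 0 0 0 0 0 0"

```text
clock: 6.05
eef_pos: [535.1, -73.9, 147.2]
tcp_rot: [3.139, -0.001, 1.919]
contact_force: [-0.3, 0.2, -0.6]
opening: 0.62
```

Run:
```python
from h import *
plan((539.5,-43,150),1.913)
im,p=grab('wrist');save('w4.png',im)
print([np.round(proj(p,X),0) for X in ((539.5,-43,12),(576,-43,12),(539,-7,12))])
```

```text
from [535.1 -73.9 147.2] [ 3.139e+00 -1.000e-03  1.919e+00] F [-0.3  0.2 -0.6] open 0.62 t 6.05
1 rows: 0.69 0.37 -0.07 0 0 0.3
[array([299., 169.]), array([335., 182.]), array([313., 132.])]
```

View pics/w4.png

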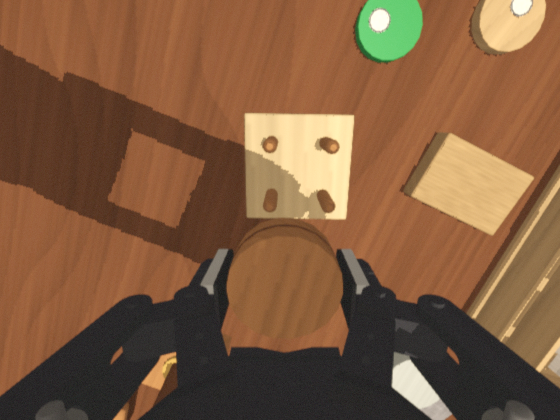

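Jig board corners are at (245,114), (353,115), (347,219) and (248,218). The held drum is level at about (285,283). The TCP overshot by 31 mm, so I'll measure the pocket centre from the corners and by dowel tops.

Run:
```python
from h import *
p=vision.camera_params('wrist')
im=cv2.imread('pics/w4.png')
h=cv2.cvtColor(im,cv2.COLOR_BGR2HSV)
for q in((300,130),(262,205),(335,205),(200,205),(300,90),(265,150)): print(q,h[q[1],q[0]])
m=((h[...,1]<125)).astype(np.uint8);M=np.zeros_like(m);M[105:222,235:362]=m[105:222,235:362]
c=max(cv2.findContours(M,0,1)[0],key=cv2.contourArea)
b=cv2.approxPolyDP(cv2.convexHull(c),6,True)[:,0];print(b.tolist())
for C in (b,np.array([(245,114),(353,115),(347,219),(248,218)])):
    P=np.array([onz(p,u,v,12)[:2] for u,v in C]);print(P.round(1).tolist(),P.mean(0).round(1),[round(np.linalg.norm(P[i]-P[i-1]),1) for i in range(len(P))],[round(np.degrees(np.arctan2(*(P[i]-P[i-1])[::-1]))%90,1) for i in range(len(P))])
```

```text
(300, 130) [ 19  88 251]
(262, 205) [ 17 111 161]
(335, 205) [ 18 107 220]
(200, 205) [  9 143  89]
(300, 90) [ 11 158 155]
(265, 150) [ 14 144 142]
[[245, 113], [353, 115], [344, 219], [247, 217]]
[[475.7, -12.6], [567.7, 19.0], [599.4, -74.9], [507.7, -105.9]] [537.6 -43.6] [np.float64(98.7), np.float64(97.4), np.float64(99.2), np.float64(96.8)] [np.float64(19.0), np.float64(19.0), np.float64(18.6), np.float64(18.7)]
[[475.9, -13.4], [567.7, 19.0], [602.2, -73.9], [509.0, -106.6]] [538.7 -43.7] [np.float64(98.8), np.float64(97.4), np.float64(99.1), np.float64(98.8)] [np.float64(19.5), np.float64(19.5), np.float64(20.4), np.float64(19.3)]
```

Run:
```python
from h import *
plan((538.3,-43.6,80),1.906)
```

```text
from [535.1 -73.8 147.2] [ 3.139e+00 -1.000e-03  1.919e+00] F [-0.1 -0.1 -1.1] open 0.623 t 6.1
2 rows: 0.34 0.17 0.84 0 0 0.4; 0.34 0.16 0.84 0 0 0.4
```

Call:
move_arm --series "0.3 0.3 0.15 0.4 0 0 0.4; 0.3 0.3 0.15 0.6 0 0 0.4; 0.3 0.05 0.02 0.5 0 0 0; 0.3 0 0 0 0 0 0; 0.3 0 0 0 0 0 0"

```text
clock: 6.72
eef_pos: [538.5, -38.7, 82.9]
tcp_rot: [3.14, -0.002, 1.907]
contact_force: [0.2, 0.2, -1.3]
opening: 0.621
```

Run:
```python
from h import *
plan((538.3,-43.6,70),1.906)
im,p=grab('wrist');save('w5.png',im)
import math
a=math.radians(19.2);c,s=math.cos(a),math.sin(a)
for dx in(-24.75,24.75):
  for dy in (-24.75,24.75): print(np.round(proj(p,(538.3+c*dx-s*dy,-43.6+s*dx+c*dy,58)),1))
```

```text
from [538.5 -38.7  82.9] [ 3.140e+00 -2.000e-03  1.907e+00] F [ 0.2  0.2 -1.3] open 0.621 t 6.72
1 rows: -0.11 -0.04 0.32 0 0 0.0
[243.  284.1]
[239.8 210.8]
[319.7 284.1]
[322.7 210.9]
```

View pics/w5.png

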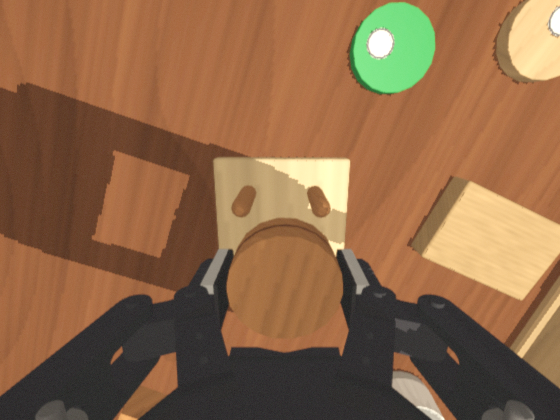

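The dowel tops at (239,210) and (322,210) match the prediction within 1 px. I'll check how the drum sits in the hand, at about (285,281).

Run:
```python
from h import *
p=vision.camera_params('wrist');s=r.sense()['eef_pos']
print(proj(p,(s[0],s[1],s[2]+25)), 'drum at', onz(p,285,280.5,s[2]+25).round(1)); plan((538.3,-43.6,30),1.906)
```

```text
(np.float64(284.4019165876847), np.float64(285.8432942273381)) drum at [537.7 -36.1 108. ]
from [538.4 -38.8  83. ] [ 3.140e+00 -2.000e-03  1.907e+00] F [-0.2  0.  -1.3] open 0.619 t 6.78
2 rows: -0.06 -0.02 0.66 0 0 0.0; -0.06 -0.02 0.66 0 0 0.0
```

Run:
```python
from h import *
im=cv2.imread('pics/w5.png');cv2.imwrite('pics/w5c.png',cv2.resize(im[200:350,205:365],None,fx=4,fy=4,interpolation=2))
```

```text
(no output)
```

View pics/w5c.png

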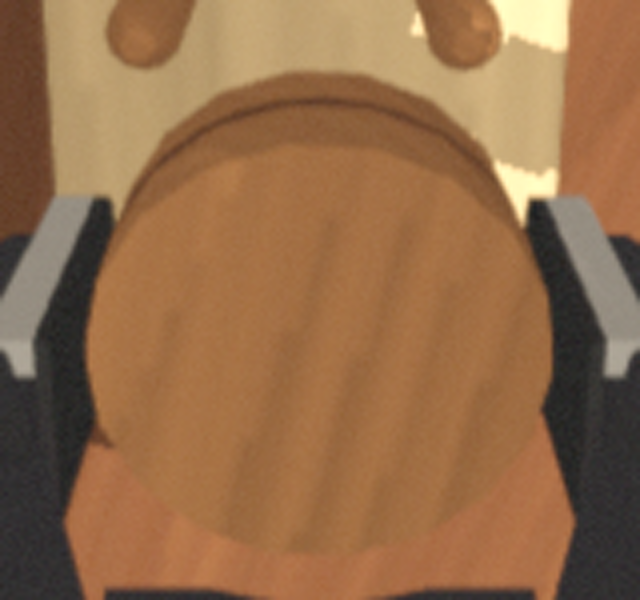

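The dark line round the middle confirms this is the drum. Its top face is centred at (285,287) against a predicted 286, so it is centred in the hand. Lowering now.

Call:
move_arm --series "0.3 -0.1 -0.04 0.2 0 0 0; 0.3 0 0 0 0 0 0; 0.3 0 0 0 0 0 0"

```text
clock: 7.15
eef_pos: [539.1, -43.7, 75.7]
tcp_rot: [3.138, -0.001, 1.906]
contact_force: [0.2, -0.0, -0.7]
opening: 0.617
```

Run:
```python
from h import *
plan((538.3,-43.6,13.5),1.906)
```

```text
from [539.1 -43.7  75.7] [ 3.138e+00 -1.000e-03  1.906e+00] F [ 0.2 -0.  -0.7] open 0.617 t 7.15
2 rows: 0.00 -0.01 0.78 0 0 0.0; 0.00 -0.01 0.78 0 0 0.0
```

Call:
move_arm --series "0.3 0 -0.01 0.3 0.1 0 0; 0.3 0 -0.01 0.4 0 0 0; 0.3 0 0 0.4 0 0 0; 0.3 0 0 0.25 0 0 0; 0.3 0 0 0 0 0 0; 0.3 0 0 0 0 0 0"

```text
clock: 7.9
eef_pos: [537.6, -43.9, 17.0]
tcp_rot: [3.141, -0.002, 1.906]
contact_force: [-0.5, -0.0, -1.0]
opening: 0.619
```

Run:
```python
from h import *
plan((538.3,-43.6,13.5),1.906)
```

```text
from [537.6 -43.9  17. ] [ 3.141e+00 -2.000e-03  1.906e+00] F [-0.5 -0.  -1. ] open 0.619 t 7.9
1 rows: -0.00 0.02 0.09 0 0 -0.0
```

Call:
move_arm --series "0.3 0 0.01 0.08 0 0 0; 0.3 0 0 0.02 0 0 0; 0.3 0 0 0 0 0 0"

```text
clock: 8.28
eef_pos: [538.4, -43.8, 13.6]
tcp_rot: [3.14, -0.001, 1.906]
contact_force: [-0.4, 0.0, -1.7]
opening: 0.617
```

Call:
move_arm --series "-0.45 0 0 0 0 0 0; -0.45 0 0 0 0 0 0; -0.45 0 0 0 0 0 0; -0.45 0 0 -0.3 0 0 0; -0.45 0 0 -0.8 0 0 0; -0.45 0 0 -0.9 0 0 0; -0.45 0 0 -0.5 0 0 0; -0.45 0 0 0 0 0 0"

```text
clock: 9.28
eef_pos: [539.6, -44.1, 120.2]
tcp_rot: [3.137, 0.0, 1.906]
contact_force: [-1.0, 0.2, -0.7]
opening: 0.726
```

Run:
```python
from h import *
plan((438,229,120),1.906)
```

```text
from [539.6 -44.1 120.2] [3.137 0.    1.906] F [-1.   0.2 -0.7] open 0.726 t 9.28
8 rows: 0.91 -0.02 0.00 0 0 -0.0; 0.91 -0.02 0.00 0 0 -0.0; 0.91 -0.02 0.00 0 0 -0.0; 0.91 -0.02 0.00 0 0 -0.0; 0.91 -0.02 0.00 0 0 -0.0; 0.91 -0.02 0.00 0 0 -0.0; 0.91 -0.02 0.00 0 0 -0.0; 0.91 -0.02 0.00 0 0 -0.0
```

Call:
move_arm --series "-0.45 0.5 0 0 0 0 0; -0.45 0.9 0 0 0 0 0; -0.45 0.95 -0.02 0 0 0 0; -0.45 0.95 -0.02 0 0 0 0; -0.45 0.95 -0.02 0.1 0 0 0; -0.45 0.95 -0.02 0.2 0 0 0; -0.45 0.9 -0.02 0.2 0 0 0; -0.45 0.6 -0.02 0.2 0 0 0; -0.45 0.3 -0.02 0 0 0 0; -0.45 0 0 0 0 0 0; -0.45 0 0 0 0 0 0"

```text
clock: 10.65
eef_pos: [428.8, 230.0, 84.0]
tcp_rot: [-3.133, -0.001, 1.906]
contact_force: [-0.5, -0.4, 0.1]
opening: 0.724
```

Run:
```python
from h import *
plan((438,229,80),1.906)
im,p=grab('wrist');save('w6.png',im)
u,v=proj(p,(438,229,8));print(u,v)
h=cv2.cvtColor(im,cv2.COLOR_RGB2HSV)
u,v=int(u),int(v)
print(h[v,u],h[v,u-60],h[v-60,u],h[v,u+55])
m=((h[...,0]>12)&(h[...,1]<165)&(h[...,2]>90)).astype(np.uint8);M=np.zeros_like(m);M[v-55:v+55,u-60:u+60]=m[v-55:v+55,u-60:u+60]
M=cv2.morphologyEx(M,cv2.MORPH_OPEN,np.ones((3,3)))
c=max(cv2.findContours(M,0,1)[0],key=cv2.contourArea);print(cv2.boundingRect(c),cv2.fitEllipse(cv2.convexHull(c)))
```

```text
from [428.8 230.   84. ] [-3.133e+00 -1.000e-03  1.906e+00] F [-0.5 -0.4  0.1] open 0.724 t 10.65
1 rows: -0.10 0.21 0.10 0 0 0.0
295.7837910276974 220.71075335497136
[ 16 111 222] [ 11 136 150] [ 13 138 207] [ 12 133 222]
(261, 165, 94, 110) ((315.3887939453125, 211.0701446533203), (110.40311431884766, 125.91008758544922), 173.46896362304688)
```

View pics/w6.png

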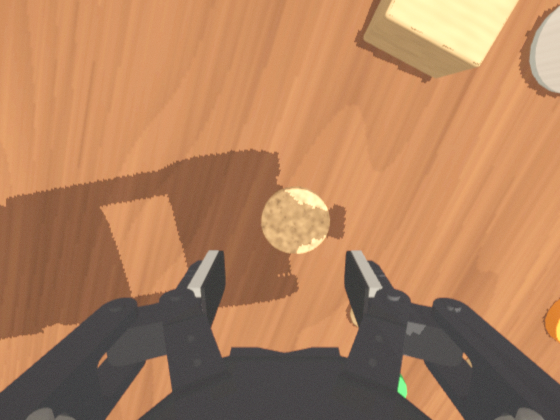

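The cork disc is centred at (296,221), exactly as predicted. Descending.

Call:
move_arm --series "-0.45 -0.08 0.18 0.4 -0.4 0 0; -0.45 0 0 0.7 0 0 0; -0.45 0 0 0.6 0 0 0; -0.45 0 0 0.1 0 0 0; -0.45 0 0 0 0 0 0; -0.45 0 0 0 0 0 0"

```text
clock: 11.45
eef_pos: [440.9, 226.7, 13.1]
tcp_rot: [3.138, -0.001, 1.9]
contact_force: [-0.1, 0.0, 0.0]
opening: 0.723
```

Run:
```python
from h import *
plan((438,229,-2),1.906)
```

```text
from [440.9 226.7  13.1] [ 3.138e+00 -1.000e-03  1.900e+00] F [-0.1  0.   0. ] open 0.723 t 11.45
1 rows: 0.08 -0.05 0.38 0 0 -0.4
```

Call:
move_arm --series "-0.45 0.08 -0.05 0.25 0.1 0 -0.3; -0.45 0 0 0.1 0 0 0; -0.45 0 0 0 0 0 0; -0.45 0 0 0 0 0 0"

```text
clock: 11.95
eef_pos: [438.5, 229.8, -0.5]
tcp_rot: [3.137, -0.002, 1.906]
contact_force: [-0.0, 0.3, 0.6]
opening: 0.724
```

Run:
```python
from h import *
plan((438,229,-2),1.906)
```

```text
from [438.5 229.8  -0.5] [ 3.137e+00 -2.000e-03  1.906e+00] F [-0.   0.3  0.6] open 0.724 t 11.95
1 rows: -0.01 -0.02 0.04 0 0 -0.0
```

Call:
move_arm --series "-0.45 -0.01 -0.02 0.04 0 0 0; 0.3 0 0 0 0 0 0; 0.3 0 0 0 0 0 0; 0.3 0 0 0 0 0 0; 0.3 0 0 0 0 0 0"

```text
clock: 12.58
eef_pos: [437.9, 229.1, -1.8]
tcp_rot: [3.137, -0.002, 1.905]
contact_force: [1.3, 0.3, -0.6]
opening: 0.613
```

Run:
```python
from h import *
plan((538.3,-43.6,140),1.906)
```

```text
from [437.9 229.1  -1.8] [ 3.137e+00 -2.000e-03  1.905e+00] F [ 1.3  0.3 -0.6] open 0.613 t 12.57
9 rows: -0.81 0.01 -0.39 0 0 -0.0; -0.81 0.01 -0.39 0 0 -0.0; -0.81 0.01 -0.39 0 0 -0.0; -0.81 0.01 -0.39 0 0 -0.0; -0.81 0.01 -0.39 0 0 -0.0; -0.81 0.01 -0.39 0 0 -0.0; -0.81 0.01 -0.39 0 0 -0.0; -0.81 0.01 -0.39 0 0 -0.0; -0.81 0.01 -0.39 0 0 -0.0
```

Call:
move_arm --series "0.3 0 0 -0.5 0 0 0; 0.3 0 0 -0.9 0 0 0; 0.3 -0.4 0 -0.8 0 0 0; 0.3 -0.8 0 -0.7 0 0 0; 0.3 -0.95 0.01 -0.5 0 0 0; 0.3 -0.95 0.01 -0.1 0 0 0; 0.3 -0.95 0.01 0 0 0 0; 0.3 -0.95 0.01 0 0 0 0; 0.3 -0.9 0.01 0 0 0 0; 0.3 -0.6 0.01 0 0 0 0; 0.3 -0.3 0 0 0 0 0; 0.3 0 0 0 0 0 0; 0.3 0 0 0 0 0 0"

```text
clock: 14.2
eef_pos: [531.6, -34.6, 142.5]
tcp_rot: [3.136, -0.001, 1.907]
contact_force: [-0.7, 0.6, 0.9]
opening: 0.613
```

Run:
```python
from h import *
plan((538.3,-43.6,80),1.906)
im,p=grab('wrist');save('w7.png',im)
print(proj(p,(538.3,-43.6,38)))
```

```text
from [531.6 -34.6 142.5] [ 3.136e+00 -1.000e-03  1.907e+00] F [-0.7  0.6  0.9] open 0.613 t 14.2
2 rows: -0.13 0.04 0.78 0 0 0.0; -0.13 0.04 0.78 0 0 0.0
(np.float64(287.3298205279283), np.float64(217.1761301010001))
```

View pics/w7.png

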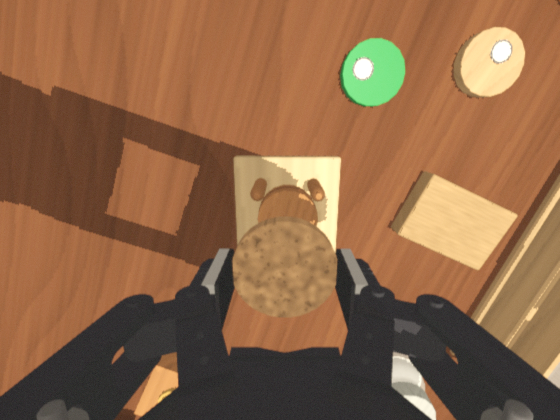

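The drum sits in the pocket, its face centred at x≈287.5 and its top edge at y≈187, as predicted. The held cork is centred at about (285,267). The topdisc's seal is at (502,50).

Run:
```python
from h import *
p=vision.camera_params('wrist');s=r.sense()['eef_pos']
print(proj(p,(s[0],s[1],s[2]+9.8)),'cork',onz(p,285.5,267,s[2]+9.8)-s)
a=onz(p,502,51,12);b=onz(p,489,61,12);print('seal',a,'pale',b,np.linalg.norm(a-b),np.degrees(np.arctan2(*(a-b)[1::-1])))
plan((538.3,-43.6,75),1.906)
```

```text
(np.float64(284.4127507652929), np.float64(269.534915362981)) cork [0.046646   1.51850808 9.8       ]
seal [662.86929259 146.49540751  12.        ] pale [656.48925052 136.15410057  12.        ] 12.151031480891886 58.32759846553542
from [531.7 -34.5 142.5] [ 3.136e+00 -1.000e-03  1.907e+00] F [ 0.  -0.  -0.4] open 0.611 t 14.25
2 rows: -0.13 0.04 0.84 0 0 0.0; -0.13 0.04 0.84 0 0 0.0
```

Call:
move_arm --series "0.3 -0.13 0.04 0.4 0.2 0 0; 0.3 -0.1 0.04 0.6 0 0 0; 0.3 0 0 0.4 0 0 0; 0.3 0 0 0 0 0 0; 0.3 0 0 0 0 0 0"

```text
clock: 14.88
eef_pos: [537.6, -40.4, 82.8]
tcp_rot: [3.141, -0.001, 1.91]
contact_force: [0.3, 0.4, -0.5]
opening: 0.608
```

Run:
```python
from h import *
plan((538.3,-43.6,37),1.906)
```

```text
from [537.6 -40.4  82.8] [ 3.141e+00 -1.000e-03  1.910e+00] F [ 0.3  0.4 -0.5] open 0.608 t 14.88
2 rows: -0.04 -0.00 0.57 0 0 0.1; -0.04 -0.00 0.57 0 0 0.1
```

Call:
move_arm --series "0.3 -0.09 0 0.2 0 0 0; 0.3 0 0 0.3 0 0 0; 0.3 0 0 0.2 0 0 0; 0.3 0 0 0 0 0 0; 0.3 0 0 0 0 0 0"

```text
clock: 15.5
eef_pos: [539.5, -44.0, 53.8]
tcp_rot: [3.139, -0.001, 1.91]
contact_force: [0.6, 0.0, 0.6]
opening: 0.605
```

Run:
```python
from h import *
plan((538.6,-44.3,36.5),1.906)
```

```text
from [539.5 -44.   53.8] [ 3.139e+00 -1.000e-03  1.910e+00] F [0.6 0.  0.6] open 0.605 t 15.5
1 rows: 0.00 -0.02 0.43 0 0 0.2
```

Call:
move_arm --series "0.3 0 -0.02 0.25 0 0 0; 0.3 0 0 0.15 0 0 0; 0.3 0 0 0 0 0 0; 0.3 0 0 0 0 0 0"

```text
clock: 16.0
eef_pos: [538.8, -44.2, 36.9]
tcp_rot: [3.139, -0.001, 1.91]
contact_force: [0.8, -0.6, -0.7]
opening: 0.607
```

Run:
```python
from h import *
plan((538.6,-44.3,36.5),1.906)
```

```text
from [538.8 -44.2  36.9] [ 3.139e+00 -1.000e-03  1.910e+00] F [ 0.8 -0.6 -0.7] open 0.607 t 16.0
1 rows: -0.00 -0.00 0.01 0 0 0.2
```

Call:
move_arm --series "-0.45 0 0 0.02 0 0 0; -0.45 0 0 0 0 0 0; -0.45 0 0 0 0 0 0; -0.45 0 0 -0.3 0 0 0; -0.45 0 0 -0.8 0 0 0; -0.45 0 0 -0.5 0 0 0; -0.45 0 0 0 0 0 0"

```text
clock: 16.88
eef_pos: [539.4, -44.4, 104.4]
tcp_rot: [3.137, 0.0, 1.91]
contact_force: [0.6, -0.1, -0.0]
opening: 0.725
```

Run:
```python
from h import *
plan((659,137,80),1.906)
```

```text
from [539.4 -44.4 104.4] [3.137 0.    1.91 ] F [ 0.6 -0.1 -0. ] open 0.725 t 16.88
6 rows: 0.55 0.72 0.10 0 0 0.0; 0.55 0.72 0.10 0 0 0.0; 0.55 0.72 0.10 0 0 0.0; 0.55 0.72 0.10 0 0 0.0; 0.55 0.72 0.10 0 0 0.0; 0.55 0.72 0.10 0 0 0.0
```

Call:
move_arm --series "-0.45 0.3 0.4 0 0 0 0; -0.45 0.6 0.75 0 0 0 0; -0.45 0.65 0.85 0 0 0 0; -0.45 0.65 0.85 0.1 0 0 0; -0.45 0.6 0.8 0.2 0 0 0; -0.45 0.35 0.45 0.2 0 0 0; -0.45 0 0 0 0 0 0; -0.45 0 0 0 0 0 0"

```text
clock: 17.88
eef_pos: [654.6, 138.6, 78.6]
tcp_rot: [-3.14, -0.001, 1.91]
contact_force: [-0.5, 0.5, -0.6]
opening: 0.726
```

Run:
```python
from h import *
plan((659,137,30),1.906)
im,p=grab('wrist');save('w8.png',im)
u,v=map(int,proj(p,(659,137,12)));print(u,v)
h=cv2.cvtColor(im,cv2.COLOR_RGB2HSV);print([h[v+a,u+b].tolist() for a,b in((0,0),(0,-60),(-50,0),(0,55),(0,-20))])
def ell(m,name,w):
    M=np.zeros_like(m);M[max(0,v-w):v+w,u-w:u+w]=m[max(0,v-w):v+w,u-w:u+w];M=cv2.morphologyEx(M,cv2.MORPH_OPEN,np.ones((3,3),np.uint8))
    c=max(cv2.findContours(M,0,1)[0],key=cv2.contourArea);e=cv2.fitEllipse(cv2.convexHull(c));X=onz(p,*e[0],12);print(name,cv2.boundingRect(c),np.round(e[0]+e[1],1),X.round(1));return X
a=ell((h[...,1]<40).astype(np.uint8),'seal',30)
b=ell(((h[...,1]<118)&(h[...,2]>80)).astype(np.uint8),'disc',48)
print(np.linalg.norm(a-b),np.degrees(np.arctan2(*(a-b)[1::-1])))
# stack check
T,pt=grab('top');save('top1.png',T)
```

```text
from [654.6 138.6  78.6] [-3.14e+00 -1.00e-03  1.91e+00] F [-0.5  0.5 -0.6] open 0.726 t 17.88
2 rows: -0.04 0.04 0.61 0 0 0.1; -0.04 0.05 0.61 0 0 0.1
289 223
[[16, 74, 134], [11, 153, 95], [12, 151, 108], [11, 154, 159], [17, 116, 176]]Traceback (most recent call last):
  File "<stdin>", line 9, in <module>
  File "<stdin>", line 8, in ell
cv2.error: OpenCV(4.12.0) /io/opencv/modules/imgproc/src/shapedescr.cpp:361: error: (-201:Incorrect size of input array) There should be at least 5 points to fit the ellipse in function 'fitEllipseNoDirect'
```

Run:
```python
from h import *
im=cv2.cvtColor(cv2.imread('pics/w8.png'),cv2.COLOR_BGR2RGB);p=vision.camera_params('wrist');u,v=289,223
h=cv2.cvtColor(im,cv2.COLOR_RGB2HSV).astype(int)
S=h[...,1][v-42:v+42,u-48:u+48].copy()
print(S[::6,::6])
def ell(m,name):
    m=cv2.morphologyEx(m.astype(np.uint8),cv2.MORPH_OPEN,np.ones((3,3),np.uint8))
    c=max(cv2.findContours(m,0,1)[0],key=cv2.contourArea);e=cv2.fitEllipse(cv2.convexHull(c));e0=(e[0][0]+u-48,e[0][1]+v-42);X=onz(p,*e0,12);print(name,cv2.boundingRect(c),np.round(e0+e[1],1),X.round(1));return X
a=ell(S<62,'seal');b=ell(S<134,'disc')
print(np.linalg.norm(a-b),np.degrees(np.arctan2(*(a-b)[1::-1])))
```

```text
[[140 154 149 157 156 167 145 141 166 151 151 152 152 149 156 153]
 [146 140 154 156 156 152 143 152 145 153 159 149 153 152 155 157]
 [153 149 156 147 156 124 118 117 119 114 112 122 152 152 148 154]
 [146 153 143 152 122 118 120 120 117  93  98  97 117 150 157 159]
 [148 150 148 142 117 120 121 119 112  51  48  99  94 128 150 154]
 [150 159 157 119 118 118 121 117  46  45  48  58 116 119 157 145]
 [148 155 153 120 118 119 117 120  46  46  46  53 115 118 144 143]
 [174 150 149 117 120 120 120 119  74  47  48 122 119 118 143 143]
 [153 155 151 116 118 118 118 117 115 119 120 119 117 122 144 154]
 [155 159 144 117 117 120 117 116 115 117 117 120 117 119 151 148]
 [158 145 151 136 117 117 118 117 115 117 119 119 108 128 152 150]
 [155 156 155 160 121 118 116 118 115 119 121 119 101 154 153 148]
 [159 161 140 144 151 133 120 118 119 117 101 128 155 150 151 154]
 [158 150 153 147 157 147 165 158 149 157 152 148 153 149 151 152]]
seal (45, 23, 22, 22) [296.5 214.7  21.2  22.4] [661.8 145.3  12. ]
disc (13, 7, 71, 70) [289.2 222.8  70.3  70.5] [658.8 137.4  12. ]
8.40710156260591 69.54261550157453
```

The disc is at (658.8,137.4) and its diameter fits. The seal is on its left side. Descend and grip.

Call:
move_arm --series "-0.45 -0.06 0.08 0.5 0 0 0; -0.45 0 0 0.7 0 0 0; -0.45 0 0 0.4 0 0 0; -0.45 0 0 0.1 0 0 0; -0.45 0 0 0 0 0 0; -0.45 0 0 0 0 0 0"

```text
clock: 18.68
eef_pos: [658.4, 133.6, 7.9]
tcp_rot: [-3.141, -0.001, 1.906]
contact_force: [1.2, -0.2, 0.3]
opening: 0.725
```

Run:
```python
from h import *
plan((658.8,137.4,-1),1.906)
```

```text
from [658.4 133.6   7.9] [-3.141e+00 -1.000e-03  1.906e+00] F [ 1.2 -0.2  0.3] open 0.725 t 18.68
1 rows: 0.09 0.04 0.22 0 0 -0.0
```

Call:
move_arm --series "-0.45 0.09 0.03 0.12 0 0 0; -0.45 0 0 0.08 0 0 0; -0.45 0 0 0 0 0 0; -0.45 0 0 0 0 0 0"

```text
clock: 19.18
eef_pos: [659.3, 138.2, 0.9]
tcp_rot: [3.14, -0.0, 1.906]
contact_force: [-0.1, 0.3, 0.7]
opening: 0.725
```

Run:
```python
from h import *
plan((658.8,137.4,-1),1.906)
```

```text
from [659.3 138.2   0.9] [ 3.14  -0.     1.906] F [-0.1  0.3  0.7] open 0.725 t 19.18
1 rows: -0.01 -0.02 0.05 0 0 0.0
```

Call:
move_arm --series "-0.45 -0.01 -0.02 0.05 0 0 0; 0.3 0 0 0 0 0 0; 0.3 0 0 0 0 0 0; 0.3 0 0 0 0 0 0; 0.3 0 0 0 0 0 0"

```text
clock: 19.8
eef_pos: [658.7, 137.4, -0.9]
tcp_rot: [3.14, -0.0, 1.906]
contact_force: [0.2, 0.2, 0.5]
opening: 0.615
```

Run:
```python
from h import *
plan((538.3,-43.6,140),1.906)
```

```text
from [658.7 137.4  -0.9] [ 3.14  -0.     1.906] F [0.2 0.2 0.5] open 0.615 t 19.8
7 rows: -0.47 -0.62 -0.50 0 0 -0.0; -0.47 -0.62 -0.50 0 0 -0.0; -0.47 -0.62 -0.50 0 0 -0.0; -0.47 -0.62 -0.50 0 0 -0.0; -0.47 -0.62 -0.50 0 0 -0.0; -0.47 -0.62 -0.50 0 0 -0.0; -0.47 -0.62 -0.50 0 0 -0.0
```

Call:
move_arm --series "0.3 0 0 -0.5 0 0 0; 0.3 0 0 -0.9 0 0 0; 0.3 -0.2 -0.25 -0.9 0 0 0; 0.3 -0.5 -0.65 -0.7 0 0 0; 0.3 -0.6 -0.8 -0.4 0 0 0; 0.3 -0.6 -0.8 0 0 0 0; 0.3 -0.6 -0.8 0 0 0 0; 0.3 -0.45 -0.6 0 0 0 0; 0.3 -0.2 -0.25 0 0 0 0; 0.3 0 0 0 0 0 0; 0.3 0 0 0 0 0 0"

```text
clock: 21.18
eef_pos: [544.2, -40.0, 151.7]
tcp_rot: [3.126, 0.004, 1.907]
contact_force: [0.8, 0.6, -0.2]
opening: 0.615
```

Run:
```python
from h import *
plan((538.3,-43.6,80),1.906)
im,p=grab('wrist');save('w9.png',im)
s=r.sense()['eef_pos'];print('stack top',proj(p,(538.3,-43.6,46)),'disc',proj(p,s+[0,0,13]))
```

```text
from [544.2 -40.  151.7] [3.126 0.004 1.907] F [ 0.8  0.6 -0.2] open 0.615 t 21.18
2 rows: -0.02 -0.08 0.90 0 0 0.0; -0.02 -0.08 0.90 0 0 0.0
stack top (np.float64(274.63827896382185), np.float64(206.24181259517835)) disc (np.float64(284.7820646433154), np.float64(272.561183825534))
```

View pics/w9.png

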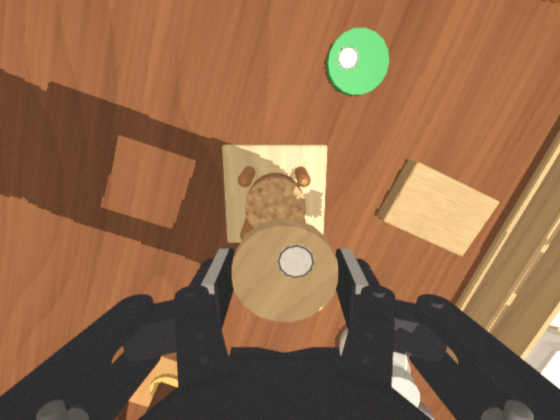

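The cork lies on the drum, centred at x≈275.5 (predicted 274.6). The held topdisc is at (285,271.5) with its seal up at (296,262). Now placing it.

Call:
move_arm --series "0.3 -0.02 -0.08 0.4 0.8 0 0; 0.3 -0.02 -0.06 0.7 0 0 0; 0.3 0 0 0.5 0 0 0; 0.3 0 0 0 0 0 0; 0.3 0 0 0 0 0 0"

```text
clock: 21.85
eef_pos: [540.0, -41.1, 82.3]
tcp_rot: [-3.139, 0.003, 1.911]
contact_force: [-0.1, -0.4, 0.5]
opening: 0.614
```

Run:
```python
from h import *
plan((538.3,-43.6,46),1.906)
```

```text
from [540.  -41.1  82.3] [-3.139e+00  3.000e-03  1.911e+00] F [-0.1 -0.4  0.5] open 0.614 t 21.85
1 rows: -0.04 -0.06 0.91 0 0 0.3
```

Call:
move_arm --series "0.3 -0.04 -0.05 0.2 -0.1 0 0.2; 0.3 0 0 0.3 0 0 0; 0.3 0 0 0.1 0 0 0; 0.3 0 0 0 0 0 0; 0.3 0 0 0 0 0 0"

```text
clock: 22.48
eef_pos: [539.5, -43.6, 57.8]
tcp_rot: [3.141, 0.004, 1.907]
contact_force: [0.1, -1.0, -0.3]
opening: 0.616
```

Run:
```python
from h import *
plan((538.3,-43.6,45.5),1.906)
```

```text
from [539.5 -43.6  57.8] [3.141 0.004 1.907] F [ 0.1 -1.  -0.3] open 0.616 t 22.48
1 rows: 0.01 -0.03 0.31 0 0 0.1
```

Call:
move_arm --series "0.3 0.01 -0.03 0.15 0 0 0; 0.3 0 0 0.12 0 0 0; 0.3 0 0 0.02 0 0 0; 0.3 0 0 0 0 0 0"

```text
clock: 22.98
eef_pos: [538.4, -43.7, 45.8]
tcp_rot: [3.14, 0.004, 1.907]
contact_force: [-0.4, -0.5, -0.6]
opening: 0.612
```

Run:
```python
from h import *
plan((538.3,-43.6,45.5),1.906)
```

```text
from [538.4 -43.7  45.8] [3.14  0.004 1.907] F [-0.4 -0.5 -0.6] open 0.612 t 22.98
1 rows: 0.00 -0.00 0.01 0 0 0.1
```

Call:
move_arm --series "-0.45 0 0 0.01 0 0 0; -0.45 0 0 0 0 0 0; -0.45 0 0 0 0 0 0; -0.45 0 0 -0.3 0 0 0; -0.45 0 0 -0.8 0 0 0; -0.45 0 0 -0.7 0 0 0; -0.45 0 0 0 0 0 0; -0.45 0 0 0 0 0 0"

```text
clock: 23.98
eef_pos: [538.7, -43.4, 121.9]
tcp_rot: [3.139, 0.005, 1.907]
contact_force: [-0.7, 0.2, 0.4]
opening: 0.724
```

```bash
cat > seal.py <<'E'
from h import *
plan((492,-291,150),1.906)
im,p=grab('wrist');save('w10.png',im)
u,v=map(int,proj(p,(538.3,-43.6,58)));print('pred',u,v)
h=cv2.cvtColor(im,cv2.COLOR_RGB2HSV)
w=52;S=h[v-w:v+w,u-w:u+w];print(S[::8,::8,1])
def ell(m,name,z):
    m=cv2.morphologyEx(m.astype(np.uint8),cv2.MORPH_OPEN,np.ones((3,3),np.uint8))
    c=max(cv2.findContours(m,0,1)[0],key=cv2.contourArea);e=cv2.fitEllipse(cv2.convexHull(c));e0=(e[0][0]+u-w,e[0][1]+v-w);X=onz(p,*e0,z);print(name,cv2.boundingRect(c),np.round(e0+e[1],1),X.round(1));return X
a=ell(S[...,1]<62,'seal',58)
hc=cv2.resize(S,None,fx=1,fy=1)
E
python3 seal.py
```

```text
from [538.7 -43.4 121.9] [3.139 0.005 1.907] F [-0.7  0.2  0.4] open 0.724 t 23.98
7 rows: -0.78 -0.45 -0.10 0 0 0.0; -0.78 -0.45 -0.10 0 0 0.0; -0.78 -0.45 -0.10 0 0 0.0; -0.78 -0.45 -0.10 0 0 0.0; -0.78 -0.45 -0.10 0 0 0.0; -0.78 -0.45 -0.10 0 0 0.0; -0.78 -0.45 -0.10 0 0 0.0
pred 283 220
[[101 103 104 107 102 102 102  90  64  66  72  59  56]
 [101 103 145 144 100 104 115 108  99 103 147 117  59]
 [103 101 144 154 112 138 120 128 136 116 148 143  60]
 [103 101 154 116 119 112 117 113 113 118 113 141  60]
 [101 100 101 118 115 119 110 111 111 117 115  99 101]
 [105 103 102 115 110 117 104  43  44 108 111 101 100]
 [103 100 103 114 113 113  95  43  44 101 118 108 100]
 [103 102 102 113 112 115 115  98 107 114 112 112 101]
 [105 105 107 114 116 113 111 113 118 112 116  62  62]
 [107 103 144 114 115 114 114 113 114 115 113 119  62]
 [104 104 148 145 109 112 114 115 114 110 144 148  63]
 [150 155 159 148 146 149 139 137 149 148 151 149 149]
 [146 137 146 154 151 145 148 148 150 145 147 149 152]]
seal (49, 34, 23, 22) [290.9 212.5  21.4  22.9] [541.4 -35.8  58. ]
```

The seal centre is at (541.4,-35.8) on z=58, about 9.4 mm from the disc's estimated axis, which is consistent. Now to the tamper.

Run:
```python
from h import *
T,pt=grab('top');save('top1.png',T)
pw=vision.camera_params('wrist')
h=cv2.cvtColor(T,cv2.COLOR_RGB2HSV);u,v=map(int,proj(pt,(541.4,-35.8,58)));print(u,v);print(h[v-8:v+9,u-8:u+9,1][::2,::2])
plan((492,-291,160),1.50,n=9)
```

```text
296 212
[[129 108  16  61  72  73  75  76  75]
 [134 137  94  19  45  58  70  73  73]
 [107  87  83  76  73  70  65  64  66]
 [ 38  39  41  44  45  50  51  54  54]
 [ 34  36  37  40  42  46  48  50  53]
 [ 34  35  37  39  41  44  47  48  52]
 [ 34  35  37  39  41  44  47  50  57]
 [ 35  35  37  39  47  57  58  52  32]
 [ 36  40  54  58  39  17  17  28  28]]
from [538.6 -43.4 121.4] [3.139 0.005 1.907] F [0.1 0.1 0.5] open 0.724 t 24.07
9 rows: -0.61 -0.35 -0.11 0 0 2.6; -0.62 -0.32 -0.11 0 0 2.6; -0.64 -0.29 -0.11 0 0 2.6; -0.65 -0.26 -0.11 0 0 2.6; -0.66 -0.23 -0.11 0 0 2.6; -0.67 -0.20 -0.11 0 0 2.6; -0.68 -0.17 -0.11 0 0 2.6; -0.69 -0.14 -0.11 0 0 2.6; -0.69 -0.11 -0.11 0 0 2.6
```

Call:
move_arm --series "-0.3 -0.4 -0.25 -0.2 0 0 2; -0.3 -0.65 -0.35 -0.3 0 0 2.6; -0.3 -0.7 -0.32 -0.2 0 0 2.6; -0.3 -0.7 -0.28 -0.1 0 0 2.6; -0.3 -0.7 -0.24 -0.1 0 0 2.6; -0.3 -0.7 -0.2 -0.1 0 0 2.6; -0.3 -0.7 -0.16 0 0 0 2.6; -0.3 -0.6 -0.12 0 0 0 2.6; -0.3 -0.3 -0.06 0 0 0 2; -0.3 0 0 0 0 0 0; -0.3 0 0 0 0 0 0"

```text
clock: 25.45
eef_pos: [487.8, -285.7, 160.3]
tcp_rot: [-3.136, 0.002, 1.495]
contact_force: [0.3, 0.2, 0.8]
opening: 0.652
```

Run:
```python
from h import *
plan((492,-291,150),1.50)
im,p=grab('wrist');save('w11.png',im);T,pt=grab('top');save('top2.png',T);S,ps=grab('scene');save('scene2.png',S)
print('stand',proj(p,(492,-291,30)),'grip top',proj(p,(492,-291,90)))
def cr(I,p,X,w,s):
    u,v=map(int,proj(p,X));u=max(w,u);print('crop origin',u-w,v-w);return cv2.resize(I[v-w:v+w,u-w:u+w],(s,s),interpolation=2)
A=np.zeros((600,800,3),np.uint8)
A[:300,:400]=cv2.resize(im,(400,300));A[:300,400:700]=cr(T,pt,(538,-44,58),30,300);A[300:,:300]=cr(T,pt,(492,-291,60),35,300);A[300:,400:700]=cr(S,ps,(538,-44,58),35,300)
save('comb.png',A)
```

```text
from [ 487.8 -285.7  160.3] [-3.136e+00  2.000e-03  1.495e+00] F [0.3 0.2 0.8] open 0.652 t 25.45
1 rows: -0.12 0.11 0.26 0 0 -0.3
stand (np.float64(289.68042124260813), np.float64(202.695696610966)) grip top (np.float64(290.6052640949523), np.float64(224.147856055295))
crop origin 270 183
crop origin 369 195
crop origin 215 167
```

View pics/comb.png

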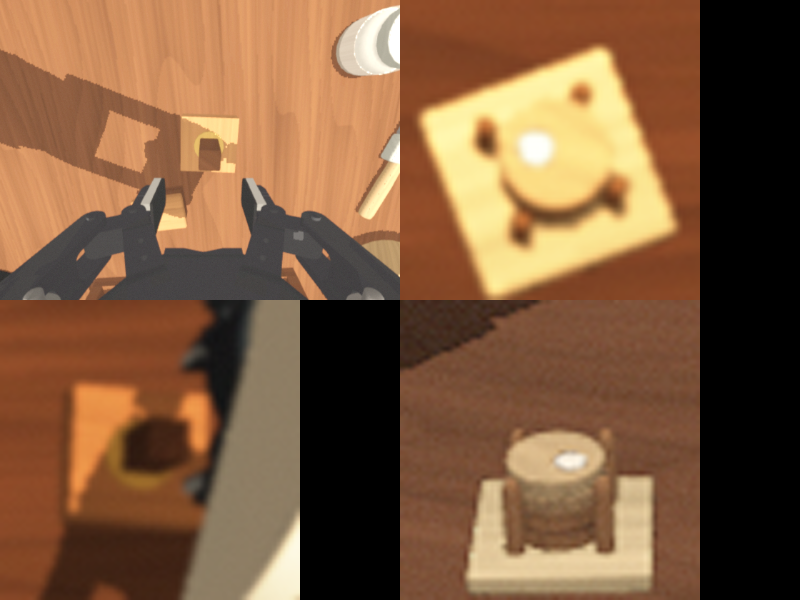

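The combined view shows a clean stack: the disc sits flat on the cork and drum between the dowels, seal up. The seal is at top (297.2,212.8) and scene (254.9,204.6). The stand is square to the wrist view, with corners around (253,164)–(331,241) and the dark grip near (294,222). I've used all 12 views, so from here I'll work from numbers.

Run:
```python
from h import *
pt=vision.camera_params('top');ps=vision.camera_params('scene');p=vision.camera_params('wrist')
print('seal',tri(pt,(297.2,212.8),ps,(254.9,204.6)))
C=[(253.4,163.8),(334.6,165),(330,241),(253,239.4)]
P=np.array([onz(p,*c,30)[:2] for c in C]);print(P.round(1).tolist(),P.mean(0),[round(np.linalg.norm(P[i]-P[i-1]),1) for i in range(4)],[round(np.degrees(np.arctan2(*(P[i]-P[i-1])[::-1]))%90,1) for i in range(4)])
im=cv2.imread('pics/w11.png');h=cv2.cvtColor(im,cv2.COLOR_BGR2HSV)
print('cols',list(range(262,334,4)))
for v in range(184,248,4): print(v,h[v,262:334:4,2])
g=im.max(2)[180:250,255:335]
m=(g<85).astype(np.uint8);c=max(cv2.findContours(m,0,1)[0],key=cv2.contourArea);x,y,w,hh=cv2.boundingRect(c);print('dark',x+255,y+180,w,hh,(cv2.boxPoints(cv2.minAreaRect(c))+[255,180]).round(1).tolist())
```

```text
seal (array([540.43333148, -34.59848618,  56.75647114]), np.float64(3.802697647045366))
[[461.4, -250.9], [536.4, -257.6], [529.9, -333.6], [453.0, -326.4]] [ 495.19648625 -292.13358078] [np.float64(75.9), np.float64(75.4), np.float64(76.4), np.float64(77.2)] [np.float64(83.7), np.float64(85.0), np.float64(85.1), np.float64(84.6)]
cols [262, 266, 270, 274, 278, 282, 286, 290, 294, 298, 302, 306, 310, 314, 318, 322, 326, 330]
184 [209 204 211 212 212 211 209 208 221 235 255 255 255 255 255 255 255 255]
188 [211 206 213 212 209 228 233 232 233 234 255 255 255 255 255 255 255 255]
192 [211 206 209 212 232 221 230 228 230 231 227 241 255 255 255 255 255 255]
196 [210 206 212 230 230 128 131 130 128 124 123 225 230 255 255 255 255 255]
200 [212 206 213 233 227 126 128 129 125 125 120 171 234 207 255 227 220 255]
204 [212 207 213 234 224 126 128 127 125 121 121 128 233 209 217 216 210 207]
208 [212 206 213 235 222 123 125 125 123 122 121 116 233 208 211 215 208 208]
212 [212 206 213 234 203 140 142 141 144 140 136 139 224 207 208 215 209 208]
216 [215 207 214 213 186 144 144 140 145 145 141 136 198 210 208 216 210 208]
220 [212 208 214 212 172 142 142 142 143 144 145 141 200 217 207 215 208 210]
224 [214 208 214 212 162 151 145 140 141 141 142 143 210 255 208 214 210 207]
228 [213 207 214 212 161 154 154 148 144 143 145 140 255 255 255 255 255 209]
232 [213 208 215 212 149 149 151 153 151 142 144 143 255 255 255 255 255 217]
236 [214 210 216 213 168 153 147 151 154 153 145 142 255 255 255 255 255 213]
240 [142 147 157 158 166 170 206 207 208 255 255 255 255 255 255 255 255 209]
244 [133 142 141 142 141 147 213 207 207 212 213 221 226 220 217 219 224 210]Traceback (most recent call last):
  File "<stdin>", line 10, in <module>
ValueError: max() iterable argument is empty
```

Run:
```python
from h import *
p=vision.camera_params('wrist')
im=cv2.imread('pics/w11.png');g=cv2.cvtColor(im,cv2.COLOR_BGR2GRAY).astype(int)
print('row224',g[224,272:286],g[224,303:316]);print('col294',g[206:214,294],g[232:244,294])
print(onz(p,294,224.7,90).round(1))
plan((494,-292,100),np.radians(84.7))
```

```text
row224 [165 164 164 165 166 160 123 113 115 116 112 110 111 108] [107 106 106 105 102 116 148 162 169 189 222 226 226]
col294 [ 92  89  91  91  96 100 106 103] [110 111 114 112 114 111 121 146 160 156 156 155]
[ 494.9 -291.5   90. ]
from [ 488.1 -285.5  160.5] [-3.136e+00  3.000e-03  1.496e+00] F [-0.3  0.5  0.2] open 0.648 t 25.6
2 rows: -0.08 0.08 0.76 0 0 0.5; -0.08 0.08 0.76 0 0 0.5
```

Tamper axis ≈ (494.7,-291.9), with the stand centre and grip top agreeing within 1 mm. Yaw is -5.3°.

Call:
move_arm --series "-0.3 0.13 0.15 0.4 -0.3 0 0.8; -0.3 0.02 0.02 0.7 0 0 0; -0.3 0 0 0.3 0 0 0; -0.3 0 0 0 0 0 0; -0.3 0 0 0 0 0 0" --grip_force 40

```text
clock: 26.22
eef_pos: [497.0, -277.5, 101.3]
tcp_rot: [3.141, 0.002, 1.483]
contact_force: [0.2, -0.6, 0.8]
opening: 0.649
```

Run:
```python
from h import *
plan((494.7,-291.9,42),np.radians(84.7))
```

```text
from [ 497.  -277.5  101.3] [3.141e+00 2.000e-03 1.483e+00] F [ 0.2 -0.6  0.8] open 0.649 t 26.23
2 rows: -0.18 -0.01 0.74 0 0 0.1; -0.18 -0.01 0.74 0 0 0.1
```

Call:
move_arm --series "-0.3 -0.35 -0.02 0 0 0 0.2; -0.3 0 0 0 0 0 0; -0.3 0 0 0 0 0 0"

```text
clock: 26.6
eef_pos: [495.7, -293.4, 103.1]
tcp_rot: [3.138, 0.004, 1.478]
contact_force: [0.4, 0.5, -0.5]
opening: 0.643
```

Run:
```python
from h import *
plan((494.7,-291.9,42),np.radians(84.7))
```

```text
from [ 495.7 -293.4  103.1] [3.138 0.004 1.478] F [ 0.4  0.5 -0.5] open 0.643 t 26.6
2 rows: 0.02 -0.01 0.76 0 0 0.0; 0.02 -0.01 0.76 0 0 0.0
```

Call:
move_arm --series "-0.3 0.03 -0.02 0.4 0.2 0.2 0; -0.3 0 0 0.6 0 0 0; -0.3 0 0 0.4 0 0 0; -0.3 0 0 0 0 0 0; -0.3 0 0 0 0 0 0"

```text
clock: 27.22
eef_pos: [494.7, -291.7, 43.6]
tcp_rot: [-3.14, -0.001, 1.478]
contact_force: [0.1, 0.1, -0.0]
opening: 0.654
```

Run:
```python
from h import *
plan((494.7,-291.9,42),np.radians(84.7))
```

```text
from [ 494.7 -291.7   43.6] [-3.140e+00 -1.000e-03  1.478e+00] F [ 0.1  0.1 -0. ] open 0.654 t 27.23
1 rows: -0.01 0.00 0.04 0 0 0.0
```

Well aligned. Close, and then read the state.

Call:
move_arm --series "0.7 0 0 0.03 0 0 0; 0.7 0 0 0 0 0 0; 0.7 0 0 0 0 0 0; 0.7 0 0 0 0 0 0; 0.7 0 0 0 0 0 0; 0.7 0 0 0 0 0 0"

```text
clock: 27.98
eef_pos: [495.4, -292.1, 43.9]
tcp_rot: [3.141, 0.0, 1.478]
contact_force: [-0.3, 0.3, -1.1]
opening: 0.271
```

Run:
```python
from h import *
plan((541.4,-35.8,140),1.478)
```

```text
from [ 495.4 -292.1   43.9] [3.141 0.    1.478] F [-0.3  0.3 -1.1] open 0.271 t 27.98
8 rows: 0.81 0.07 -0.30 0 0 0.0; 0.81 0.07 -0.30 0 0 0.0; 0.81 0.07 -0.30 0 0 0.0; 0.81 0.07 -0.30 0 0 0.0; 0.81 0.07 -0.30 0 0 0.0; 0.81 0.07 -0.30 0 0 0.0; 0.81 0.07 -0.30 0 0 0.0; 0.81 0.07 -0.30 0 0 0.0
```

Grip opening is 23 mm, as expected for the 24 mm grip. The TCP is 13.9 mm above the tamper's origin. Lifting straight out, then going to the jig.

Call:
move_arm --series "0.7 0 0 -0.3 0 0 0; 0.7 0 0 -0.6 0 0 0; 0.7 0 0 -0.8 0 0 0; 0.7 0.2 0 -0.6 0 0 0; 0.7 0.5 0.05 -0.1 0 0 0; 0.7 0.8 0.06 0 0 0 0; 0.7 0.9 0.07 0 0 0 0; 0.7 0.9 0.08 0 0 0 0; 0.7 0.9 0.08 0 0 0 0; 0.7 0.8 0.08 0 0 0 0; 0.7 0.6 0.05 0 0 0 0; 0.7 0.3 0.03 0 0 0 0; 0.7 0.1 0.01 0 0 0 0; 0.7 0 0 0 0 0 0; 0.7 0 0 0 0 0 0"

```text
clock: 29.85
eef_pos: [535.5, -41.3, 141.6]
tcp_rot: [-3.138, -0.001, 1.479]
contact_force: [0.5, 0.8, -1.0]
opening: 0.28
```

Run:
```python
from h import *
plan((541.4,-35.8,110),1.478)
im,p=grab('wrist');save('w12.png',im)
u,v=map(int,proj(p,(541.4,-35.8,58)));print('seal pred',u,v)
s=r.sense()['eef_pos'];print('grip top pred',proj(p,s+[0,0,46.1]),'foot',proj(p,s-[0,0,35.9]))
h=cv2.cvtColor(im,cv2.COLOR_RGB2HSV);m=((h[...,1]<62)&(h[...,2]>120)).astype(np.uint8)
n,l,st,ce=cv2.connectedComponentsWithStats(m)
for i in range(1,n):
    if 100<st[i,4]<1500 and abs(ce[i]-[u,v]).max()<60: print(st[i],ce[i].round(1),onz(p,*ce[i],58).round(1))
```

```text
from [535.5 -41.3 141.6] [-3.138e+00 -1.000e-03  1.479e+00] F [ 0.5  0.8 -1. ] open 0.28 t 29.85
1 rows: 0.15 0.13 0.79 0 0 0.0
seal pred 291 205
grip top pred (np.float64(283.5662357834321), np.float64(315.7819392975669)) foot (np.float64(284.311517796275), np.float64(235.3906537722598))
[294 138  38  66 494] [311.9 165.7] [560.   -5.1  58. ]
[323 162  28  63 186] [337.3 195.7] [578.6 -30.7  58. ]
[281 196  22  20 339] [291.2 205.8] [541.4 -35.7  58. ]
```

The seal re-measures at (541.4,-35.7). I'll check the tamper's position in the hand from the brass flange, then approach.

Run:
```python
from h import *
p=vision.camera_params('wrist');s=r.sense()['eef_pos']
im=cv2.imread('pics/w12.png');h=cv2.cvtColor(im,cv2.COLOR_BGR2HSV)
c=s-[0,0,8.9];print('flange c',np.round(proj(p,c),1))
x=np.array([np.cos(1.479),np.sin(1.479),0]);y=np.array([np.sin(1.479),-np.cos(1.479),0])
for d in(x,y,-y): print(np.round(proj(p,c+20*d),1))
u,v=map(int,proj(p,c+14*x))
for vv in range(v-16,v+17,3): print(vv,[f"{a[0]},{a[1]},{a[2]}" for a in h[vv,u-48:u+49:8]])
```

```text
flange c [284.1 253.4]
[284.1 219.9]
[319.6 253.4]
[248.7 253.3]
214 ['11,143,102', '18,100,188', '18,102,187', '17,114,188', '17,117,186', '17,116,185', '15,82,155', '17,45,219', '17,116,185', '22,84,255', '17,118,184', '14,155,138', '19,98,206']
217 ['10,146,101', '19,104,181', '19,104,188', '16,114,185', '18,116,184', '16,114,185', '17,117,186', '17,105,178', '18,116,187', '20,93,255', '17,113,185', '13,140,142', '18,100,199']
220 ['11,159,101', '19,107,179', '18,102,188', '17,113,185', '17,114,185', '18,140,168', '19,152,173', '18,137,175', '17,111,188', '17,114,186', '17,113,185', '13,151,140', '22,78,255']
223 ['11,160,102', '18,104,179', '18,104,184', '17,120,182', '18,139,167', '19,150,189', '19,149,188', '19,151,189', '19,152,163', '17,115,182', '17,114,185', '13,152,139', '18,109,215']
226 ['10,141,105', '15,122,136', '18,103,181', '17,117,174', '20,151,184', '19,150,190', '19,154,186', '19,154,189', '19,152,183', '18,121,177', '17,119,185', '13,147,149', '15,146,150']
229 ['10,141,105', '12,149,103', '19,108,181', '19,153,163', '19,149,186', '19,154,189', '19,153,185', '19
[... 293 characters left out ...]
100', '18,102,182', '19,151,186', '18,162,165', '19,158,169', '18,152,168', '18,153,170', '18,153,165', '19,151,186', '19,95,240', '25,68,255', '12,142,178']
238 ['10,143,102', '11,148,100', '18,119,172', '19,149,186', '9,133,94', '11,148,93', '10,142,95', '9,149,87', '9,145,88', '19,153,185', '19,113,215', '14,135,187', '11,151,174']
241 ['10,139,103', '12,144,101', '19,156,175', '19,150,187', '10,145,88', '10,145,93', '11,162,88', '11,139,90', '11,149,87', '19,153,183', '19,156,183', '12,151,176', '12,150,173']
244 ['10,144,103', '10,141,101', '19,146,185', '19,154,182', '11,153,90', '11,149,91', '12,155,92', '11,149,89', '11,145,88', '19,154,179', '19,150,184', '12,148,176', '11,150,172']
```

The flange edge at y≈220 is symmetric about x=284, exactly as predicted. The tamper sits true in the hand, so I'm moving above the seal.

Call:
move_arm --series "0.7 0.15 0.13 0.3 -0.2 0 0; 0.7 0 0 0.3 0 0 0; 0.7 0 0 0.2 0 0 0; 0.7 0 0 0 0 0 0; 0.7 0 0 0 0 0 0"

```text
clock: 30.52
eef_pos: [541.1, -36.5, 106.5]
tcp_rot: [-3.14, -0.001, 1.477]
contact_force: [0.4, 0.2, -1.8]
opening: 0.275
```

Run:
```python
from h import *
plan((541.4,-35.7,97),1.478)
```

```text
from [541.1 -36.5 106.5] [-3.140e+00 -1.000e-03  1.477e+00] F [ 0.4  0.2 -1.8] open 0.275 t 30.52
1 rows: 0.02 0.01 0.24 0 0 -0.1
```

Call:
move_arm --series "0.7 0.02 0.01 0.1 0 0 0; 0.7 0 0 0.1 0 0 0; 0.7 0 0 0 0 0 0; 0.7 0 0 0 0 0 0"

```text
clock: 31.02
eef_pos: [542.0, -35.7, 98.6]
tcp_rot: [-3.141, -0.001, 1.477]
contact_force: [-0.0, 0.6, -1.5]
opening: 0.277
```

Run:
```python
from h import *
for i in range(3): plan((541.4,-35.7,88),1.478); vision.grab_frame('top')
```

```text
from [542.  -35.7  98.6] [-3.141e+00 -1.000e-03  1.477e+00] F [-0.   0.6 -1.5] open 0.277 t 31.02
1 rows: -0.00 -0.01 0.26 0 0 -0.1
from [542.  -35.7  98.6] [-3.141e+00 -1.000e-03  1.477e+00] F [-0.   0.3 -1.2] open 0.276 t 31.07
1 rows: -0.00 -0.01 0.26 0 0 -0.1
from [542.  -35.7  98.6] [-3.141e+00 -1.000e-03  1.477e+00] F [ 0.4  0.9 -2.3] open 0.279 t 31.12
1 rows: -0.00 -0.02 0.27 0 0 -0.1
```

Call:
move_arm --series "0.7 0 -0.01 0.07 0 0 0; 0.7 0 0 0.05 0 0 0; 0.7 0 0 0 0 0 0; 0.7 0 0 0 0 0 0"

```text
clock: 31.68
eef_pos: [541.6, -35.7, 93.5]
tcp_rot: [-3.141, -0.001, 1.477]
contact_force: [-0.5, -0.2, -1.1]
opening: 0.273
```

```bash
cat > f.py <<'E'
from h import *
F=[]
for i in range(6): s=r.sense();F.append(s['contact_force']);vision.grab_frame('top')
print(np.mean(F,0).round(2)); plan((541.4,-35.7,88),1.478)
E
python3 f.py
```

```text
[-0.09 -0.11 -1.37]
from [541.6 -35.7  93.6] [ 3.142e+00 -1.000e-03  1.477e+00] F [-0.6  0.4 -1.5] open 0.279 t 31.98
1 rows: -0.00 -0.00 0.14 0 0 -0.1
```

Call:
move_arm --series "0.7 0 0 0.04 0 0 0; 0.7 0 0 0.03 0 0 0; 0.7 0 0 0 0 0 0; 0.7 0 0 0 0 0 0"

```text
clock: 32.48
eef_pos: [541.8, -35.7, 91.0]
tcp_rot: [3.141, -0.001, 1.477]
contact_force: [0.4, -0.7, 1.3]
opening: 0.276
```

```bash
python3 f.py
```

```text
[-0.12  0.2   1.14]
from [541.8 -35.7  91. ] [ 3.141e+00 -1.000e-03  1.477e+00] F [-0.4  0.   0.3] open 0.276 t 32.77
1 rows: -0.00 -0.01 0.07 0 0 -0.1
```

Call:
move_arm --series "0.7 0 0 0.04 0 0 0; 0.7 0 0 0.025 0 0 0; 0.7 0 0 0 0 0 0; 0.7 0 0 0 0 0 0"

```text
clock: 33.28
eef_pos: [541.8, -35.7, 88.3]
tcp_rot: [3.141, -0.001, 1.477]
contact_force: [-1.4, -0.1, 2.4]
opening: 0.274
```

```bash
python3 f.py
```

```text
[-1.    0.36  2.45]
from [541.8 -35.7  88.3] [ 3.141e+00 -1.000e-03  1.477e+00] F [-0.6  0.6  1.1] open 0.274 t 33.58
1 rows: -0.00 -0.01 0.01 0 0 -0.1
```

Push is about 3.9 N (≈6.9 mm by force, 5.6 mm by height), so the plunger is about half way in. Handing in.

```bash
python3 -c "
from rig import r
print(r.sign_off()); s=r.sense(); print(s['clock'],s['eef_pos'],s['contact_force'])"
```

```text
the job is handed in; nothing more can be done
None
the job is handed in; nothing more can be done
```

The paperweight is assembled in the jig and I handed in the job at about 33.6 s. The arm is holding the tamper upright on the seal; sign-off gave no verdict.

**Stack:** I set down the drum, then the cork, then the wooden top disc with its seal up, letting go of each. Later views showed the stack seated between the dowels.

**Seal position:** The wrist camera gave the same centre, (541.4, -35.8) mm, twice. A rough triangulation from the top and scene cameras came within about 2 mm, though its rays missed each other by 3.8 mm.

**Tamper:** The arm held at (541.8, -35.7) mm, 0.4 mm from the seal centre, and within 0.001 rad of vertical. The foot may be up to 4 mm off and still be wholly inside the seal. The flange hid the foot, so I judged its position from the flange edge (seen before lowering), not by seeing it.

**Plunger depth:** The two estimates differ slightly. Height gives about 5.6 mm and force (about 3.9 N) gives about 6.9 mm. Both are near half way and well short of the 12 mm stop.

**Not checked:** I didn't look again at the other goods at the end. The arm's path stayed clear of them, and no unexpected contact force showed.

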